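# Clear the heat sink and mount the power module

## Task

Somebody left a black capacitor standing on the copper mounting pad of the heat sink. Stand it upright in the red parts tray first; then set the orange power module, copper base down, in the middle of that copper pad with its long sides along the pad's long sides, lowering it gently rather than dropping it. Let go of both.

Things in the scene. Friction and masses are not known exactly. Their poses are not given: they have to be found in the camera images.
- capacitor: The obstacle: a large black electrolytic capacitor, an upright cylinder 35 mm in diameter and 55 mm tall with a silver top and a thin pale stripe down one side, about 70 g. It stands loose on the copper pad near its centre. Origin: centre of its underside, z up along the can. (The two smaller blue cans elsewhere are bystanders.)
- module: The power module to mount: an orange block 64 mm long (its x), 40 mm wide (its y) and 32 mm tall, with a thin copper base plate and a row of three low brass terminals (3 mm tall) along the middle of its top; about 160 g. It lies loose on the bench, base down. Grip it across the 40 mm width. Origin: centre of its underside, z up. Either end may point either way. (A grey module of the same shape lies nearby: leave it out.)
- pad (a point): Centre of the top face of the copper mounting pad, a smooth flat plate 100 mm long (x of this frame) by 70 mm wide (y), 48 mm above the bench, z up. It is part of a fixed finned aluminium heat sink 230 mm long and 130 mm wide. The other end of the heat sink, from 83 mm to 168 mm from this point in the -x direction of this frame, carries a green circuit board with components up to 32 mm higher than the pad.
- tray: Red open parts tray, empty and fixed on the bench: 160 mm long (its x), 120 mm wide (its y), outer walls 20 mm high and 4 mm thick. Its inner floor is flat and 4 mm above the bench. Origin: centre of its underside, at bench level, z up.

How it is judged (in metres and radians):
On the way:
1. the black capacitor stands upright in the red tray, released, while the module is still off the pad (x of capacitor in the frame of tray between -0.07 and 0.07 m and y of capacitor in the frame of tray between -0.05 and 0.05 m and z of capacitor in the frame of tray below 0.01 m and angle between capacitor's own z axis and vertical below 0.17 rad and linear speed of capacitor below 0.03 m/s and contact force between the fingers and capacitor below 0.1 N and horizontal distance between module and pad above 0.08 m), for 0.2 s.
At the end, for the whole second after the job is handed in: The capacitor stands upright (within 10 degrees) on the floor of the red tray, and the orange module rests flat, base down, on the copper pad, its centre within 15 mm of the pad's centre and its long side within 11 degrees of the pad's long direction, either way round; both are released and at rest (x of capacitor in the frame of tray between -0.07 and 0.07 m and y of capacitor in the frame of tray between -0.05 and 0.05 m and z of capacitor in the frame of tray below 0.01 m and angle between capacitor's own z axis and vertical below 0.17 rad and linear speed of each of capacitor, module below 0.03 m/s and contact force between the fingers and capacitor below 0.1 N and horizontal distance between module and pad below 0.015 m and z of module in the frame of pad between -0.004 and 0.004 m and angle between the x axis of module and the x axis of pad, either way round below 0.2 rad and angle between module's own z axis and vertical below 0.1 rad and contact force between the fingers and module below 0.1 N); the robot touches nothing.
It fails at once if the module is dropped (falls freely faster than 0.6 m/s, as after a fall of about 18 mm) (linear speed of module above 0.6 m/s and contact force between the fingers and module below 0.1 N).
It also fails if it takes over 64 s, if anything falls off the work surface, if the arm or the gripper's body presses on something with over 40 N, if the wrist force passes 120 N, or if a joint passes its speed limit or range.

## Robot

A 6-joint arm with a two-finger parallel gripper is mounted at the origin on the work surface. World frame = base frame: x ahead of the robot, y to its left, z up, the work surface at z = 0. Lengths are in mm, angles in rad, forces in N, time in s.
With the tool pointing down it reaches from about 400 to 925 mm from the base axis. Payload 12.5 kg.
Tool frame: the origin (TCP) lies between the finger pads; the fingertips stand 14 mm ahead of it and the grasp point (between the pads) lies 5 mm behind it; x points along the fingers, y is the direction in which the jaws open and shut, and the axes are right-handed (so a half turn about x gives the same grasp; the last joint's range is limited). The gripper opens to 95 mm and grips with 3 to 60 N. Pads are 20 mm wide; open, the fingers measure 119 mm over their backs; the gripper's body (75 mm by 180 mm) begins 59 mm behind the grasp point.
Start: joints at [-1.422, 0.491, 1.559, -0, 1.092, -0.106], TCP at [157.555, -604.832, 228.661] pointing down, gripper open.
Joint ranges: [-3.1, 3.1], [-0.84, 2.19], [0.05, 2.79], [-1.13, 4.28], [0.06, 2.93], [-2.69, 2.69]. Speed limits (rad/s): [2.22, 2.22, 2.79, 3.14, 3.14, 3.14].

## Interface

Orientations are given as [roll, pitch, yaw] about the fixed x, y, z axes, in that order (R = Rz(yaw) Ry(pitch) Rx(roll)).
In Python, from cell import env, cams gives the robot as it stands.
- The arm moves only by the tool carry_out, never from a script. Its arguments are lists of equal length, an entry for each row: "grip": the closure, from -1 (fully open) to 1 (shut); "linear": the shift along the tool's x, y, z scaled (see below), a list of three; "turn": the turn about the tool's x scaled (see below). In form: {"grip": [grip, ...], "linear": [[tx, ty, tz], ...], "turn": [turn, ...]}. A call has 1 to 5 rows; each row shifts and turns the commanded pose from where the row before left it, along the tool's axes as they then stand; what a row does not reach is not made up. The controller multiplies each number of a shift by 0.5 m and each number of a turn by 180 degrees. A row lasts 1/10 s, in which the tool goes at most 50 mm and 8.59 degrees, less where a joint would pass 70% of its speed; a pose out of reach is approached as far as the arm can. A call with a number of a shift or a turn outside -1 to 1 is refused whole. A call with a gripper value outside its range is refused whole. The fingers move at their own pace and stop on an object; the grip force is fixed at half the most. Time passes only in rows, so rows that do not move let the fingers close. It gives the time, the measured TCP pose, the force and the opening at its end, in the units of the state.
- env.state(): the state, without advancing time (a new reading comes with each control period).
- cams.read_camera(name): name is "side" or "top" or "wrist"; returns the picture (384x512x3 uint8, blue, green, red); there is no depth.
- cams.camera_info(name): a dict with "fx", "fy", "cx", "cy" (pixels), "view" (4x4, takes a point from world to camera coordinates). Camera axes: x right, y down, z forward; pixel columns grow to the right and rows downward; lengths in mm; the calibration is good to about 2 mm. The wrist camera is an equidistant fisheye: a pixel r from the principal point sees the ray r / f radians off the axis. A picture is of the moment at which its call begins: read the wrist's pose just before it. camera_info takes no time and is no camera call; for the wrist camera it gives the pose at the moment of the call.
- env.job_done(): hands the job in, once; it reports no verdict.
The state is a dict: "t": time; "joints": joint angles; "qvel": joint speeds; "tau": joint torques, N m; "eef_pos": TCP position; "tcp_rot": TCP orientation; "ft_force": force on the tool from outside, world axes, zero at the start; "moment": the same for the moment, N m; "opening": opening from 0.0 (shut) to 1.0 (fully open).
Only numpy, scipy, OpenCV 4.12 (cv2) and the standard library are available. Lean on these libraries where they do the work, as an engineer would, in place of code of your own. Each camera call takes 0.05 s, during which the arm holds its last target. There are 200 camera calls.

## Working session

There is one attempt and no reset: what is moved stays moved. The work goes in short steps, Python scripts to look and compute and a tool call to move; the robot and the scene stay as the last step left them, time stands still between calls to the robot, and variables do not carry over. Pictures are saved under pics/ and viewed, about 8 in all and at most 12, crops included, and the job is handed in when it is done.

Besides the shell and the picture viewer there is one more tool, called after "Request:" as name(argument=value, ...), one argument or row to a line, values as JSON. carry_out: Moves the arm, as the interface text tells. Shifts and turns lie within -1 to 1; 1 stands for 0.5 m of shift or 180 degrees of turn. Its arguments: {"type":"object","properties":{"grip":{"type":"array"},"linear":{"type":"array"},"turn":{"type":"array"}},"required":["grip","linear","turn"]}

```bash
ls; mkdir -p pics; python3 - <<'E'
from cell import env,cams
import cv2,numpy as np
s=env.state();print(s)
for n in("top","side"):
    im=cams.read_camera(n);cv2.imwrite(f"pics/{n}0.png",im)
    i=cams.camera_info(n);print(n,i)
print(cams.camera_info("wrist"))
E
```

```text
pics
{'t': 0.0, 'joints': array([-1.42159834e+00,  4.91554897e-01,  1.55948772e+00,  1.86304384e-07,
        1.09168913e+00, -1.05584397e-01]), 'qvel': array([ 4.18885109e-04,  9.19996012e-04, -2.13697434e-03, -7.18014097e-04,
        1.20611619e-05, -3.93040930e-04]), 'tau': array([-1.27389278e-03, -6.12649012e+01, -2.58183253e+01,  6.92481827e-02,
        4.82446072e-02, -1.12780137e-04]), 'eef_pos': array([ 157.51671045, -604.57266534,  228.05145743]), 'tcp_rot': array([-1.67652578,  1.56965723,  1.71984918]), 'ft_force': array([-0.30347973,  0.09675872, -0.69652134]), 'moment': array([-0.05393768, -0.00999393,  0.06717155]), 'opening': 0.9989241972466884}
top {'fx': 421.0995306638961, 'fy': 421.0995306638961, 'cx': 253.12270382262994, 'cy': 189.61890392036716, 'view': array([[ 4.37644868e-03, -9.99848483e-01,  1.68480873e-02,
        -3.45310203e+01],
       [-9.91584112e-01, -6.51905992e-03, -1.29299851e-01,
         5.21536054e+02],
       [ 1.29390094e-01, -1.61404215e-02, -9.91462400e-01,
         8.87273655e+02],
       [ 0.00000000e+00,  0.00000000e+00,  0.00000000e+00,
   
[... 234 characters left out ...]
[-4.30703565e-01,  6.57575540e-01, -6.18133359e-01,
         2.51855587e+02],
       [ 3.29290213e-01, -5.23196339e-01, -7.86023884e-01,
         7.67244936e+02],
       [ 0.00000000e+00,  0.00000000e+00,  0.00000000e+00,
         1.00000000e+00]])}
{'fx': 297.3186396354542, 'fy': 297.3186396354542, 'cx': 255.4210347961849, 'cy': 189.1018222022392, 'view': array([[ 2.52652318e-01, -9.67555573e-01, -1.73762044e-03,
        -6.24695609e+02],
       [-9.33133093e-01, -2.44137760e-01,  2.63930642e-01,
        -3.02937084e+01],
       [-2.55791783e-01, -6.50612575e-02, -9.64540096e-01,
         3.90872730e+02],
       [ 0.00000000e+00,  0.00000000e+00,  0.00000000e+00,
         1.00000000e+00]])}
```

View pics/top0.png

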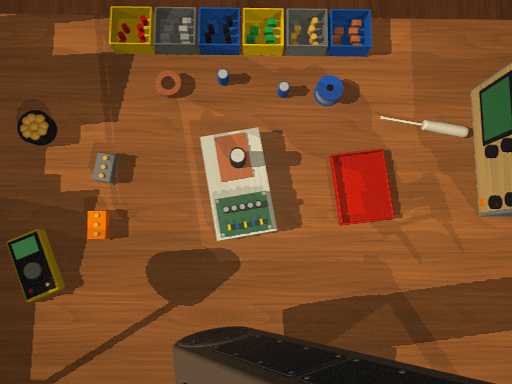

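View pics/side0.png

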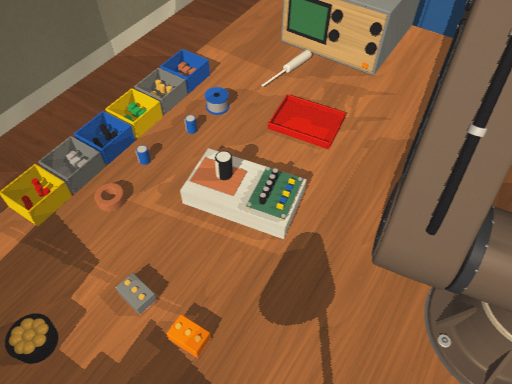

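The top view shows the pad near (235,157) with the capacitor top at (238,157), the tray near (362,187) and the orange module near (98,225). The side view agrees. The green board is at the lower end, so the pad's +x points up in the image.

```bash
cat > h.py <<'E'
import cv2,numpy as np
from cell import env,cams
def ray(n,px,info=None):
    i=info or cams.camera_info(n); V=i["view"];R=V[:3,:3];c=-R.T@V[:3,3]
    px=np.atleast_2d(np.float64(px)); d=(px-[i["cx"],i["cy"]])/[i["fx"],i["fy"]]
    if n=="wrist":
        r=np.linalg.norm(d,axis=1,keepdims=True)+1e-12
        d=np.c_[d/r*np.sin(r),np.cos(r)]
    else: d=np.c_[d,np.ones(len(d))]
    return c,d@R
def onplane(n,px,z,info=None):
    c,d=ray(n,px,info); return c+d*((z-c[2])/d[:,2])[:,None]
def blob(im,lo,hi,box=None,close=0):
    m=cv2.inRange(cv2.cvtColor(im,cv2.COLOR_BGR2HSV),np.array(lo),np.array(hi))
    if box is not None:
        k=np.zeros_like(m);x0,y0,x1,y1=box;k[y0:y1,x0:x1]=255;m&=k
    if close: m=cv2.morphologyEx(m,cv2.MORPH_CLOSE,np.ones((close,close)))
    cs,_=cv2.findContours(m,cv2.RETR_EXTERNAL,cv2.CHAIN_APPROX_NONE)
    return m,sorted(cs,key=cv2.contourArea,reverse=True)
def rect(n,cnt,z,info=None):
    p=onplane(n,cnt.reshape(-1,2),z,info)[:,:2].astype(np.float32)
    (c,wh,a)=cv2.minAreaRect(p)
    if wh[0]<wh[1]: a-=90;wh=wh[::-1]
    return np.round(c,1),np.round(wh,1),round(a,1)  # a: angle of the long side
E
python3 - <<'E'
from h import *
im=cv2.imread("pics/top0.png");h=cv2.cvtColor(im,cv2.COLOR_BGR2HSV)
for p in[(98,215),(95,225),(103,232),(222,145),(245,172),(262,158),(362,160),(362,187),(340,190),(98,216),(238,155),(255,145)]:print(p,h[p[1],p[0]])
print(ray("top",(0,0))[0],ray("side",(0,0))[0])
m1,c=blob(im,(5,200,150),(22,255,255),(75,200,120,250),5);print("module z32",rect("top",c[0],32))
m2,c=blob(im,(0,60,50),(14,190,255),(200,125,275,190),7);print("pad",[(cv2.contourArea(k),rect("top",k,48)) for k in c[:2]])
m3,c=blob(im,(0,200,60),(6,255,255),(320,140,405,235),5);print("tray z20",rect("top",c[0],20))
big=lambda a,b:cv2.resize(a[b[1]:b[3],b[0]:b[2]],None,fx=5,fy=5,interpolation=cv2.INTER_NEAREST)
A=big(im,(195,120,285,250))[:600];B=big(im,(75,195,125,255))
o=np.zeros((600,800,3),np.uint8);o[:A.shape[0],:A.shape[1]]=A[:600];o[:B.shape[0],450:700]=B
P=big(cv2.merge([m2]*3),(195,120,285,190))[::2,::2];o[320:320+P.shape[0],460:460+P.shape[1]]=P
cv2.imwrite("pics/crop1.png",o)
E
```

```text
(98, 215) [ 19 195 207]
(95, 225) [ 20 192 227]
(103, 232) [ 14 254 228]
(222, 145) [ 11 173 164]
(245, 172) [ 11 171 186]
(262, 158) [ 25  50 143]
(362, 160) [  2 232 175]
(362, 187) [  4 247 199]
(340, 190) [  3 228 133]
(98, 216) [ 18 200 167]
(238, 155) [ 23  50 208]
(255, 145) [ 22  51 214]
[402.49356611 -16.80489264 947.71478304] [218.74757452 469.93621028 754.94839018]
module z32 (array([444.7, 306.9]), array([61. , 38.7]), 2.8)
pad [(2665.5, (array([591.8,   3.8]), array([162.5, 142.1]), -89.5))]
tray z20 (array([ 533.1, -273.6]), array([160.1, 123.7]), 7.2)
```

View pics/crop1.png

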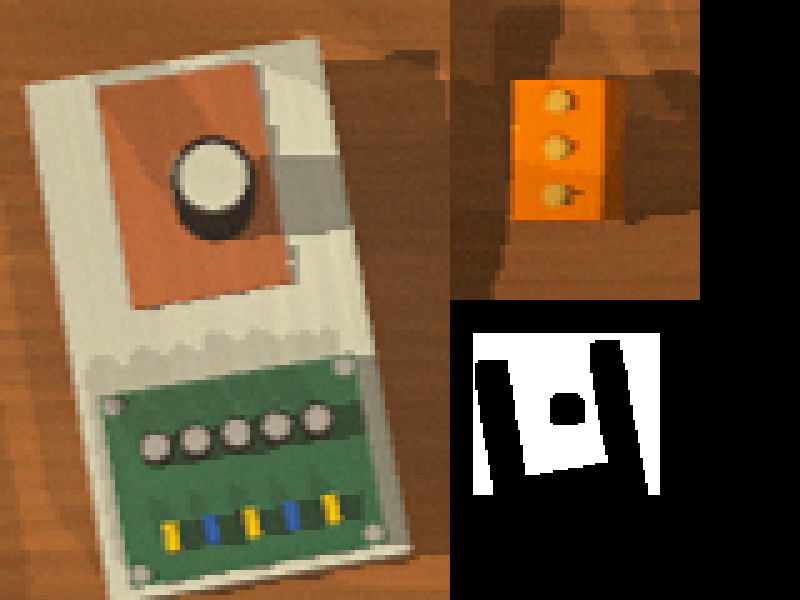

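The crop gives the pad corners, the capacitor's top at (237,154) and the module's three terminals near column 96. The colour masks caught too much for the pad, so I'll use the corners.

```bash
python3 - <<'E'
from h import *
q=np.array([(97,87),(257,63),(293,284),(134,309)])/5+[194.5,119.5]
P=onplane("top",q,48)[:,:2];print("pad",P.round(1),P.mean(0))
e=(P[0]+P[1]-P[2]-P[3])/2;f=(P[0]+P[3]-P[1]-P[2])/2;print(np.linalg.norm(e),np.degrees(np.arctan2(e[1],e[0])),np.linalg.norm(f),np.degrees(np.arctan2(f[1],f[0])))
print("cap",onplane("top",np.array([(213,174)])/5+[194.5,119.5],103)[:,:2])
t=(np.array([(557,101),(557,147),(555,194)])-[450,0])/5+[74.5,194.5]
T=onplane("top",t,35)[:,:2];print("term",T.round(1),T.mean(0))
im=cv2.imread("pics/side0.png")
m,c=blob(im,(0,0,170),(35,70,255),(210,148,236,166));print("side cap",cv2.boundingRect(c[0]),onplane("side",c[0].reshape(-1,2).mean(0),103))
m,c=blob(im,(15,100,180),(35,200,255),(165,315,212,358))
print([onplane("side",k.reshape(-1,2).mean(0),35)[0].round(1) for k in c[:4]])
s=env.state();from scipy.spatial.transform import Rotation as R
print(R.from_euler("xyz",s["tcp_rot"]).as_matrix().round(3))
E
```

```text
pad [[635.6  54.9]
 [647.  -15.1]
 [549.  -31.3]
 [537.6  37.3]] [592.30032193  11.45829074]
99.50914434830989 9.772236032525377 70.17620254060765 99.35723650783399
cap [[585.3297706    2.52138215]]
term [[464.9 307.1]
 [445.1 306. ]
 [425.  305.8]] [444.96183432 306.3066336 ]
side cap (210, 149, 20, 13) [[595.74908422   7.84275602 103.        ]]
[array([425.9, 309.6,  35. ]), array([466.2, 310.5,  35. ]), array([445.8, 309.8,  35. ])]
[[-0.     0.252 -0.968]
 [ 0.001 -0.968 -0.252]
 [-1.    -0.001 -0.   ]]
```

```bash
cat >> h.py <<'E'
from scipy.spatial.transform import Rotation as Rn
def plan(x,y,z,jaw):
    s=env.state();M=Rn.from_euler("xyz",s["tcp_rot"]).as_matrix()
    a=np.degrees(np.arctan2(M[1,1],M[0,1]));da=(jaw-a+90)%180-90
    d=np.array([x,y,z])-s["eef_pos"]
    M2=Rn.from_euler("z",da,degrees=True).as_matrix()@M
    print("t",round(s["t"],2),"tcp",s["eef_pos"].round(1),"jaw",a.round(1),"F",s["ft_force"].round(1),"open",round(s["opening"],3))
    print("turn",round(-da/180,4),"linear after turn",(M2.T@d/500).round(4),"before turn",(M.T@d/500).round(4),"rows>=",round(np.linalg.norm(d)/50,1))
E
python3 -c "
from h import *
plan(585,2.5,200,-80.4)"
```

```text
t 0.1 tcp [ 157.5 -604.6  228.1] jaw -75.4 F [-0.   0.1 -0.5] open 0.998
turn 0.0278 linear after turn [ 0.0574 -1.0546 -1.0455] before turn [ 0.0573 -0.9595 -1.1334] rows>= 14.9
```

Request:
carry_out(
  grip=[-1,-1,-1,-1,-1],
  linear=[
    [0,0,0],
    [0,-0.066,-0.065],
    [0,-0.066,-0.065],
    [0,-0.066,-0.065],
    [0,-0.066,-0.065],
  ],
  turn=[0.028,0,0,0,0],
)

```text
t: 0.6
eef_pos: [264.4, -451.4, 228.4]
tcp_rot: [-1.403, 1.57, 1.905]
ft_force: [0.5, -1.0, 0.6]
opening: 1.001
```

Request:
carry_out(
  grip=[-1,-1,-1,-1,-1],
  linear=[
    [0,-0.066,-0.065],
    [0,-0.066,-0.065],
    [0,-0.066,-0.065],
    [0,-0.066,-0.065],
    [0,-0.066,-0.065],
  ],
  turn=[0,0,0,0,0],
)

```text
t: 1.1
eef_pos: [397.4, -261.7, 228.6]
tcp_rot: [1.078, 1.571, -1.897]
ft_force: [1.1, -0.2, 0.1]
opening: 0.999
```

Request:
carry_out(
  grip=[-1,-1,-1,-1,-1],
  linear=[
    [0,-0.066,-0.065],
    [0,-0.066,-0.065],
    [0,-0.066,-0.065],
    [0,-0.066,-0.065],
    [0,0,0],
  ],
  turn=[0,0,0,0,0],
)

```text
t: 1.6
eef_pos: [504.9, -107.8, 228.3]
tcp_rot: [-2.182, 1.57, 1.131]
ft_force: [-0.3, -0.3, 0.4]
opening: 1.003
```

```bash
python3 -c "
from h import *
plan(585,2.5,200,-80.4)"
```

```text
t 1.6 tcp [ 504.9 -107.8  228.3] jaw -80.2 F [-0.3 -0.3  0.4] open 1.003
turn 0.0012 linear after turn [ 0.0568 -0.1909 -0.1947] before turn [ 0.0568 -0.1901 -0.1955] rows>= 2.8
```

Request:
carry_out(
  grip=[-1,-1,-1,-1,-1],
  linear=[
    [0,-0.0635,-0.065],
    [0,-0.0635,-0.065],
    [0.02,-0.0635,-0.065],
    [0.02,0,0],
    [0.016,0,0],
  ],
  turn=[0,0,0,0,0],
)

```text
t: 2.1
eef_pos: [582.9, -1.2, 199.4]
tcp_rot: [-0.099, 1.569, -3.072]
ft_force: [-0.5, 0.1, -0.3]
opening: 1.002
```

```bash
python3 -c "
from h import *
i=cams.camera_info('wrist');im=cams.read_camera('wrist');cv2.imwrite('pics/w1.png',im)
np.save('w1.npy',i['view'])
plan(585,2.5,200,-80.4)"
```

```text
t 2.15 tcp [582.2  -2.  198.4] jaw -80.4 F [-0.  -0.3 -0.8] open 1.002
turn -0.0002 linear after turn [-0.0032 -0.0078 -0.0071] before turn [-0.0032 -0.0078 -0.0071] rows>= 0.1
```

View pics/w1.png

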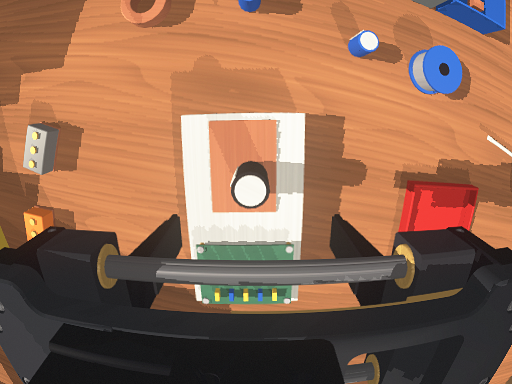

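The wrist view shows the cap top at (251,190), and the pad corners at about (209,121), (277,120), (280,211) and (213,212).

```bash
python3 - <<'E'
from h import *
i=cams.camera_info('wrist');i['view']=np.load('w1.npy')
im=cv2.imread('pics/w1.png')
m,c=blob(im,(0,0,225),(179,60,255),(228,165,274,212));k=max(c,key=cv2.contourArea);print(cv2.minEnclosingCircle(k))
print("cap",onplane("wrist",[cv2.minEnclosingCircle(k)[0]],103,i))
P=onplane("wrist",[(209,121),(277,120),(280,211),(213,212)],48,i)[:,:2];print(P.round(1),P.mean(0))
plan(585,2.5,80,-80.4)
E
```

```text
((249.86187744140625, 190.35635375976562), 15.570549964904785)
cap [[586.03628511   4.0650667  103.        ]]
[[636.9  56.5]
 [649.3 -12.5]
 [553.  -33.9]
 [539.3  38.7]] [594.61031324  12.19440498]
t 2.15 tcp [582.2  -2.  198.4] jaw -80.4 F [-0.  -0.3 -0.8] open 1.002
turn -0.0002 linear after turn [ 0.2368 -0.0077 -0.0078] before turn [ 0.2368 -0.0077 -0.0078] rows>= 2.4
```

Request:
carry_out(
  grip=[-1,-1,-1,-1,-1],
  linear=[
    [0,-0.0095,-0.009],
    [0.06,0,0],
    [0.06,0,0],
    [0.06,0,0],
    [0.05,0,0],
  ],
  turn=[0,0,0,0,0],
)

```text
t: 2.65
eef_pos: [586.8, 2.9, 85.0]
tcp_rot: [2.603, 1.57, -0.373]
ft_force: [-0.1, -0.2, 0.5]
opening: 1.002
```

Request:
carry_out(
  grip=[0,0.5,0.5,0.5,0.5],
  linear=[
    [0,0,0],
    [0,0,0],
    [0,0,0],
    [0,0,0],
    [0,0,0],
  ],
  turn=[0,0,0,0,0],
)

```text
t: 3.15
eef_pos: [587.3, 3.9, 86.7]
tcp_rot: [2.814, 1.569, -0.161]
ft_force: [-0.4, 0.7, -0.3]
opening: 0.636
```

Request:
carry_out(
  grip=[1,1,1,1,1],
  linear=[
    [0,0,0],
    [0,0,0],
    [0,0,0],
    [0,0,0],
    [0,0,0],
  ],
  turn=[0,0,0,0,0],
)

```text
t: 3.65
eef_pos: [587.0, 3.9, 85.7]
tcp_rot: [1.742, 1.571, -1.233]
ft_force: [-1.1, -0.0, 2.1]
opening: 0.364
```

```bash
python3 -c "
from h import *
plan(533,-273,130,-82.8)"
```

```text
t 3.65 tcp [587.    3.9  85.7] jaw -80.4 F [-1.1 -0.   2.1] open 0.364
turn 0.0131 linear after turn [-0.0886  0.536   0.1765] before turn [-0.0886  0.5282  0.1984] rows>= 5.7
```

Request:
carry_out(
  grip=[1,1,1,1,1],
  linear=[
    [-0.02,0,0],
    [-0.05,0,0],
    [-0.03,0.02,0.007],
    [0,0.05,0.019],
    [0,0.07,0.026],
  ],
  turn=[0,0,0,0,0],
)

```text
t: 4.15
eef_pos: [573.0, -69.8, 136.8]
tcp_rot: [2.718, 1.569, -0.255]
ft_force: [-0.5, 0.1, -0.2]
opening: 0.364
```

Request:
carry_out(
  grip=[1,1,1,1,1],
  linear=[
    [0,0.08,0.03],
    [0,0.08,0.03],
    [0,0.08,0.03],
    [0,0.08,0.03],
    [0,0.05,0.019],
  ],
  turn=[0,0,0,0,0],
)

```text
t: 4.65
eef_pos: [534.0, -266.8, 136.2]
tcp_rot: [2.052, 1.57, -0.924]
ft_force: [0.9, 0.5, -0.9]
opening: 0.355
```

Request:
carry_out(
  grip=[1,1,1],
  linear=[
    [0,0.018,0.007],
    [0,0,0],
    [0,0,0],
  ],
  turn=[0.013,0,0],
)

```text
t: 4.95
eef_pos: [533.1, -272.2, 135.8]
tcp_rot: [-1.083, 1.571, 2.185]
ft_force: [0.3, 0.5, 0.1]
opening: 0.363
```

```bash
python3 -c "
from h import *
plan(533,-273,43,-82.8)"
```

```text
t 4.95 tcp [ 533.1 -272.2  135.8] jaw -82.8 F [0.3 0.5 0.1] open 0.363
turn 0.0002 linear after turn [0.1856 0.0017 0.0004] before turn [0.1856 0.0017 0.0004] rows>= 1.9
```

Request:
carry_out(
  grip=[1,1,1,1,1],
  linear=[
    [0.05,0,0],
    [0.06,0,0],
    [0.04,0,0],
    [0.022,0,0],
    [0,0,0],
  ],
  turn=[0,0,0,0,0],
)

```text
t: 5.45
eef_pos: [533.1, -271.6, 48.6]
tcp_rot: [-0.689, 1.569, 2.58]
ft_force: [-0.1, 0.0, 0.4]
opening: 0.362
```

Request:
carry_out(
  grip=[1,1,1,1,1],
  linear=[
    [0.005,0,0],
    [0.003,0,0],
    [0.002,0,0],
    [0.001,0,0],
    [0,0,0],
  ],
  turn=[0,0,0,0,0],
)

```text
t: 5.95
eef_pos: [533.2, -273.0, 44.4]
tcp_rot: [2.277, 1.57, -0.738]
ft_force: [-0.0, 0.2, 0.1]
opening: 0.367
```

Request:
carry_out(
  grip=[1,1,1,1],
  linear=[
    [0.002,0,0],
    [0.002,0,0],
    [0,0,0],
    [0,0,0],
  ],
  turn=[0,0,0,0],
)

```text
t: 6.35
eef_pos: [533.1, -272.9, 42.1]
tcp_rot: [0.113, 1.571, -2.902]
ft_force: [-0.2, -0.3, -1.1]
opening: 0.364
```

Request:
carry_out(
  grip=[1,1,1,1],
  linear=[
    [0.002,0,0],
    [0,0,0],
    [0,0,0],
    [0,0,0],
  ],
  turn=[0,0,0,0],
)

```text
t: 6.75
eef_pos: [533.2, -272.9, 41.6]
tcp_rot: [2.286, 1.57, -0.729]
ft_force: [-1.7, 0.9, 5.9]
opening: 0.365
```

Contact at 5.9 N. I'll release and lift.

Request:
carry_out(
  grip=[-0.2,-0.2,-0.2,-0.2,-0.2],
  linear=[
    [0,0,0],
    [0,0,0],
    [0,0,0],
    [0,0,0],
    [0,0,0],
  ],
  turn=[0,0,0,0,0],
)

```text
t: 7.25
eef_pos: [533.1, -272.9, 41.1]
tcp_rot: [0.858, 1.571, -2.157]
ft_force: [0.9, -0.7, -1.0]
opening: 0.601
```

Request:
carry_out(
  grip=[-0.2,-0.2,-0.2,-0.2,-0.2],
  linear=[
    [-0.02,0,0],
    [-0.06,0,0],
    [-0.08,0,0],
    [-0.1,0,0],
    [-0.08,0,0],
  ],
  turn=[0,0,0,0,0],
)

```text
t: 7.75
eef_pos: [533.2, -272.9, 214.6]
tcp_rot: [2.395, 1.569, -0.62]
ft_force: [-0.7, 0.1, -0.6]
opening: 0.602
```

```bash
python3 -c "
from h import *
i=cams.camera_info('wrist');im=cams.read_camera('wrist');cv2.imwrite('pics/w2.png',im)
plan(445.3,308,200,-88)"
```

```text
t 7.8 tcp [ 534.9 -273.9  220.7] jaw -82.8 F [ 1.4 -0.5  5.2] open 0.603
turn 0.029 linear after turn [ 0.0324 -1.1695  0.1387] before turn [ 0.0331 -1.1773  0.0316] rows>= 11.8
```

View pics/w2.png

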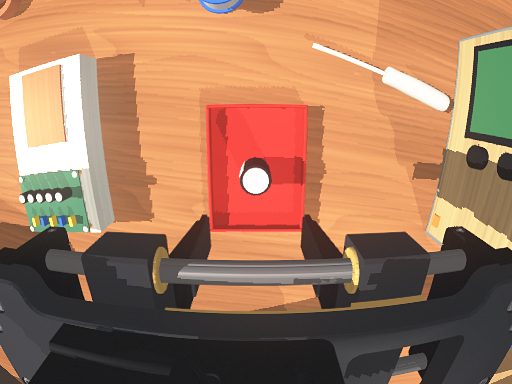

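The capacitor stands in the tray: its top is at (255,180), and the tray spans columns 207–307. Next is the module.

Request:
carry_out(
  grip=[-1,-1,-1,-1,-1],
  linear=[
    [0,0,0],
    [0,-0.05,0.006],
    [0,-0.09,0.0107],
    [0,-0.09,0.0107],
    [0,-0.09,0.0107],
  ],
  turn=[0.029,0,0,0,0],
)

```text
t: 8.3
eef_pos: [507.9, -112.2, 211.5]
tcp_rot: [2.751, 1.57, -0.357]
ft_force: [0.8, 0.7, 0.8]
opening: 0.96
```

Request:
carry_out(
  grip=[-1,-1,-1,-1,-1],
  linear=[
    [0,-0.09,0.0107],
    [0,-0.09,0.0107],
    [0,-0.09,0.0107],
    [0,-0.09,0.0107],
    [0,-0.09,0.0107],
  ],
  turn=[0,0,0,0,0],
)

```text
t: 8.8
eef_pos: [473.3, 112.0, 211.7]
tcp_rot: [3.078, 1.57, -0.028]
ft_force: [0.4, 0.8, 0.3]
opening: 1.003
```

Request:
carry_out(
  grip=[-1,-1,-1,-1,-1],
  linear=[
    [0,-0.09,0.0107],
    [0,-0.09,0.0107],
    [0,-0.09,0.0107],
    [0,-0.08,0.0095],
    [0,0,0],
  ],
  turn=[0,0,0,0,0],
)

```text
t: 9.3
eef_pos: [446.0, 288.1, 211.5]
tcp_rot: [-2.316, 1.57, 0.864]
ft_force: [0.2, -0.3, 0.1]
opening: 1.001
```

Request:
carry_out(
  grip=[-1,-1],
  linear=[
    [0,0,0],
    [0,0,0],
  ],
  turn=[0,0],
)

```text
t: 9.5
eef_pos: [447.1, 283.7, 211.3]
tcp_rot: [1.617, 1.571, -1.49]
ft_force: [-0.7, 0.0, 0.2]
opening: 1.002
```

```bash
python3 -c "
from h import *
i=cams.camera_info('wrist');im=cams.read_camera('wrist');cv2.imwrite('pics/w3.png',im)
np.save('w3.npy',i['view'])
plan(445.3,308,200,-88)"
```

```text
t 9.55 tcp [447.2 283.5 211.3] jaw -88.1 F [-0.3 -0.5 -0.3] open 0.998
turn -0.0004 linear after turn [ 0.0225 -0.0492  0.0022] before turn [ 0.0225 -0.0491  0.0022] rows>= 0.5
```

View pics/w3.png

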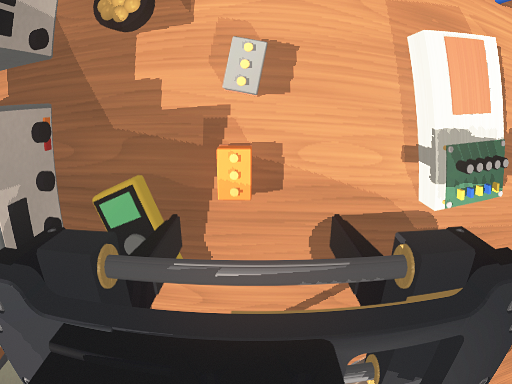

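The orange module's terminals are at (234,158), (234,174) and (235,191). The pad is now clear.

```bash
python3 - <<'E'
from h import *
i=cams.camera_info('wrist');i['view']=np.load('w3.npy')
im=cv2.imread('pics/w3.png');h=cv2.cvtColor(im,cv2.COLOR_BGR2HSV)
print(h[158,234],h[166,225])
m,c=blob(im,(17,60,180),(40,185,255),(219,146,250,200))
for k in c[:4]:print(cv2.contourArea(k),k.reshape(-1,2).mean(0))
T=onplane("wrist",[(234,158),(234,174),(235,191)],35,i)[:,:2];print(T.round(1),T.mean(0))
m,c=blob(im,(5,186,150),(24,255,255),(210,140,256,205),5);print(rect("wrist",c[0],32,i))
plan(445.3,308,100,-88)
E
```

```text
[ 27 114 255] [ 21 159 255]
1470.0 [234.  173.5]
[[466.2 308.4]
 [447.6 308.1]
 [427.4 306.6]] [447.0634737  307.67910382]
(array([474.5, 303. ]), array([45.8, 21.9]), 59.6)
t 9.55 tcp [447.2 283.5 211.3] jaw -88.1 F [-0.3 -0.5 -0.3] open 0.998
turn -0.0004 linear after turn [ 0.2225 -0.0492  0.0022] before turn [ 0.2225 -0.0492  0.0022] rows>= 2.3
```

Request:
carry_out(
  grip=[-1,-1,-1,-1,-1],
  linear=[
    [0,-0.049,0.002],
    [0.06,0,0],
    [0.09,0,0],
    [0.09,0,0],
    [0.08,0,0],
  ],
  turn=[0,0,0,0,0],
)

```text
t: 10.05
eef_pos: [445.5, 307.6, 49.6]
tcp_rot: [2.799, 1.571, -0.309]
ft_force: [1.0, 0.2, -0.5]
opening: 0.999
```

Request:
carry_out(
  grip=[-1,-1,-1],
  linear=[
    [0,0,0],
    [0,0,0],
    [0,0,0],
  ],
  turn=[0,0,0],
)

```text
t: 10.35
eef_pos: [446.3, 309.0, 53.2]
tcp_rot: [-2.725, 1.568, 0.45]
ft_force: [-0.5, 1.0, -0.5]
opening: 1.005
```

```bash
python3 -c "
from h import *
plan(446,308,20,-88)"
```

```text
t 10.35 tcp [446.3 309.   53.2] jaw -88.0 F [-0.5  1.  -0.5] open 1.005
turn -0.0002 linear after turn [0.0664 0.002  0.0009] before turn [0.0664 0.002  0.0009] rows>= 0.7
```

Request:
carry_out(
  grip=[-1,-1,-1,0,0.3],
  linear=[
    [0.03,0,0],
    [0.03,0,0],
    [0.006,0,0],
    [0,0,0],
    [0,0,0],
  ],
  turn=[0,0,0,0,0],
)

```text
t: 10.85
eef_pos: [445.8, 309.2, 19.4]
tcp_rot: [-2.747, 1.569, 0.429]
ft_force: [0.6, 0.1, -0.1]
opening: 0.884
```

Request:
carry_out(
  grip=[0.3,0.3,1,1,1],
  linear=[
    [0,0,0],
    [0,0,0],
    [0,0,0],
    [0,0,0],
    [0,0,0],
  ],
  turn=[0,0,0,0,0],
)

```text
t: 11.35
eef_pos: [445.2, 308.9, 18.1]
tcp_rot: [1.255, 1.571, -1.851]
ft_force: [-0.4, 0.2, 0.1]
opening: 0.47
```

Request:
carry_out(
  grip=[1,1,1],
  linear=[
    [0,0,0],
    [0,0,0],
    [0,0,0],
  ],
  turn=[0,0,0],
)

```text
t: 11.65
eef_pos: [445.2, 308.9, 18.1]
tcp_rot: [1.095, 1.571, -2.012]
ft_force: [0.5, 0.3, 0.1]
opening: 0.419
```

Request:
carry_out(
  grip=[1,1,1,1,1],
  linear=[
    [-0.02,0,0],
    [-0.05,0,0],
    [-0.08,0,0],
    [-0.07,0,0],
    [-0.02,0,0],
  ],
  turn=[0,0,0,0,0],
)

```text
t: 12.15
eef_pos: [446.1, 309.5, 141.9]
tcp_rot: [-2.706, 1.566, 0.47]
ft_force: [0.8, -0.4, -1.5]
opening: 0.421
```

```bash
python3 -c "
from h import *
plan(592.7,11.8,140,-80.4)"
```

```text
t 12.15 tcp [446.1 309.5 141.9] jaw -88.0 F [ 0.8 -0.4 -1.5] open 0.421
turn -0.0422 linear after turn [ 0.0033  0.6359 -0.1899] before turn [ 0.0037  0.6053 -0.2722] rows>= 6.6
```

Request:
carry_out(
  grip=[1,1,1,1,1],
  linear=[
    [0,0,0],
    [0,0,0],
    [0,0.03,-0.009],
    [0,0.06,-0.018],
    [0,0.08,-0.024],
  ],
  turn=[-0.021,-0.021,0,0,0],
)

```text
t: 12.65
eef_pos: [484.4, 228.5, 137.6]
tcp_rot: [0.237, 1.57, -2.737]
ft_force: [-0.0, -0.3, -1.3]
opening: 0.42
```

Request:
carry_out(
  grip=[1,1,1,1,1],
  linear=[
    [0,0.08,-0.024],
    [0,0.08,-0.024],
    [0,0.08,-0.024],
    [0,0.08,-0.024],
    [0,0.07,-0.021],
  ],
  turn=[0,0,0,0,0],
)

```text
t: 13.15
eef_pos: [574.9, 43.9, 137.6]
tcp_rot: [0.01, 1.57, -2.967]
ft_force: [0.5, 1.7, -1.0]
opening: 0.42
```

Request:
carry_out(
  grip=[1,1,1,1,1],
  linear=[
    [0,0.05,-0.015],
    [0,0.02,-0.006],
    [0,0,0],
    [0,0,0],
    [0,0,0],
  ],
  turn=[0,0,0,0,0],
)

```text
t: 13.65
eef_pos: [590.1, 15.0, 138.0]
tcp_rot: [-0.276, 1.57, 3.033]
ft_force: [0.6, 0.2, -1.1]
opening: 0.419
```

```bash
python3 -c "
from h import *
i=cams.camera_info('wrist');im=cams.read_camera('wrist');cv2.imwrite('pics/w4.png',im)
np.save('w4.npy',i['view'])
plan(592.7,11.8,72,-80.4)"
```

```text
t 13.7 tcp [590.2  15.1 138.1] jaw -80.4 F [-0.4 -0.1 -2.1] open 0.419
turn 0.0001 linear after turn [ 0.1323  0.0073 -0.0038] before turn [ 0.1323  0.0073 -0.0038] rows>= 1.3
```

View pics/w4.png

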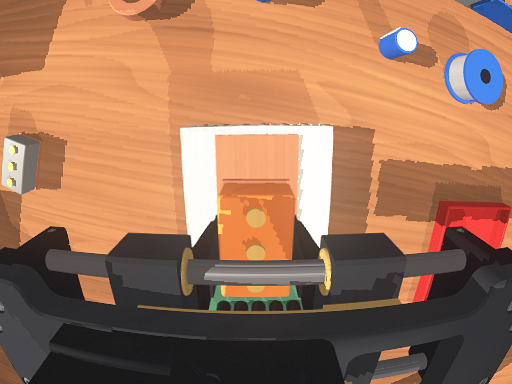

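The module is held square over the pad. The pad's far corners are at about (215,134) and (298,134), parallel to the module's end. Next I'll centre it and descend.

Request:
carry_out(
  grip=[1,1,1,1,1],
  linear=[
    [0,0.007,-0.004],
    [0.03,0,0],
    [0.05,0,0],
    [0.03,0,0],
    [0.015,0,0],
  ],
  turn=[0,0,0,0,0],
)

```text
t: 14.2
eef_pos: [592.8, 11.2, 74.4]
tcp_rot: [-0.193, 1.569, 3.116]
ft_force: [-1.0, -0.3, -1.5]
opening: 0.419
```

Request:
carry_out(
  grip=[1,1,1],
  linear=[
    [0,0,0],
    [0,0,0],
    [0,0,0],
  ],
  turn=[0,0,0],
)

```text
t: 14.5
eef_pos: [593.7, 10.9, 76.5]
tcp_rot: [2.814, 1.569, -0.161]
ft_force: [0.2, 0.0, -1.4]
opening: 0.419
```

```bash
python3 -c "
from h import *
i=cams.camera_info('wrist');i['view']=np.load('w4.npy')
print(onplane('wrist',[(215,134),(298,134)],48,i).round(1),'expected 635.6,54.9 / 647,-15.1')
plan(592.7,11.8,66,-80.4)"
```

```text
[[638.1  57.   48. ]
 [649.7 -10.9  48. ]] expected 635.6,54.9 / 647,-15.1
t 14.5 tcp [593.7  10.9  76.5] jaw -80.4 F [ 0.2  0.  -1.4] open 0.419
turn -0.0002 linear after turn [ 0.021  -0.0022  0.0017] before turn [ 0.021  -0.0022  0.0017] rows>= 0.2
```

Request:
carry_out(
  grip=[1,1,1,1,1],
  linear=[
    [0.008,-0.003,0],
    [0.006,0,0],
    [0.003,0,0],
    [0,0,0],
    [0,0,0],
  ],
  turn=[0,0,0,0,0],
)

```text
t: 15.0
eef_pos: [593.0, 12.3, 67.1]
tcp_rot: [0.885, 1.571, -2.09]
ft_force: [0.3, 0.4, -0.9]
opening: 0.419
```

Request:
carry_out(
  grip=[1,1,1,1],
  linear=[
    [0.002,0,0],
    [0.002,0,0],
    [0,0,0],
    [0,0,0],
  ],
  turn=[0,0,0,0],
)

```text
t: 15.4
eef_pos: [593.1, 12.3, 66.1]
tcp_rot: [2.753, 1.57, -0.222]
ft_force: [-2.7, 0.1, 9.4]
opening: 0.419
```

Contact with the pad at 9.4 N and at the expected height. I'll release and lift clear.

Request:
carry_out(
  grip=[-0.1,-0.3,-0.5,-0.5,-0.5],
  linear=[
    [0,0,0],
    [0,0,0],
    [0,0,0],
    [0,0,0],
    [0,0,0],
  ],
  turn=[0,0,0,0,0],
)

```text
t: 15.9
eef_pos: [593.0, 12.3, 65.0]
tcp_rot: [0.369, 1.571, -2.606]
ft_force: [-0.1, 0.8, 0.7]
opening: 0.738
```

Request:
carry_out(
  grip=[-0.5,-0.5,-0.5,-0.5,-0.5],
  linear=[
    [-0.02,0,0],
    [-0.05,0,0],
    [-0.08,0,0],
    [-0.08,0,0],
    [-0.05,0,0],
  ],
  turn=[0,0,0,0,0],
)

```text
t: 16.4
eef_pos: [593.5, 12.3, 208.8]
tcp_rot: [2.862, 1.567, -0.112]
ft_force: [1.0, -1.2, -1.0]
opening: 0.75
```

Request:
carry_out(
  grip=[-0.5,-0.5,-0.5],
  linear=[
    [0,0,0],
    [0,0,0],
    [0,0,0],
  ],
  turn=[0,0,0],
)

```text
t: 16.7
eef_pos: [592.5, 12.4, 204.3]
tcp_rot: [-0.195, 1.569, 3.114]
ft_force: [0.0, 0.1, -0.6]
opening: 0.751
```

```bash
python3 -c "
from h import *
i=cams.camera_info('wrist');im=cams.read_camera('wrist');s=cams.read_camera('side')
np.save('w5.npy',i['view']);cv2.imwrite('pics/w5f.png',im)
A=cv2.resize(im[100:240,170:340],None,fx=4,fy=4,interpolation=cv2.INTER_NEAREST)
B=s[80:250,170:360]
o=np.zeros((600,690,3),np.uint8);o[:560,:680]=A;
cv2.imwrite('pics/w5.png',o)
cv2.imwrite('pics/s5.png',cv2.resize(B,None,fx=3,fy=3))
plan(592.7,11.8,66,-80.4)"
```

```text
t 16.8 tcp [592.6  12.4 204.1] jaw -80.4 F [0.3 1.  0.4] open 0.75
turn -0.0003 linear after turn [ 0.2761  0.0013 -0.0005] before turn [ 0.2761  0.0013 -0.0005] rows>= 2.8
```

View pics/w5.png

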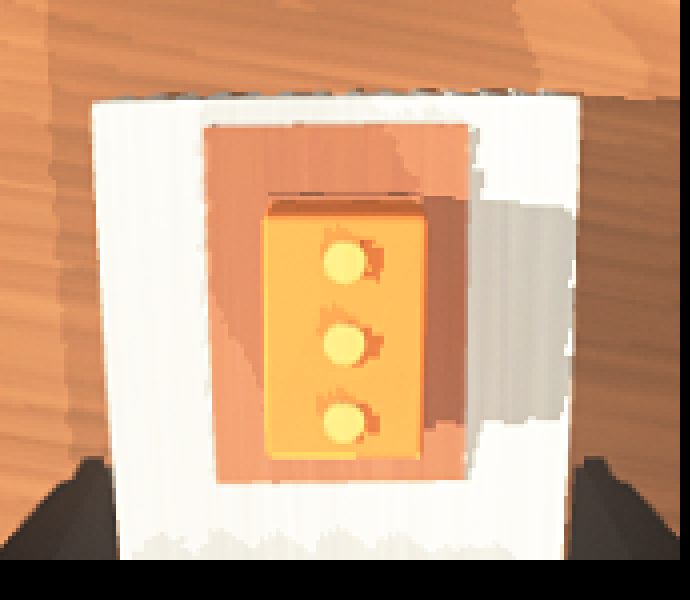

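View pics/s5.png

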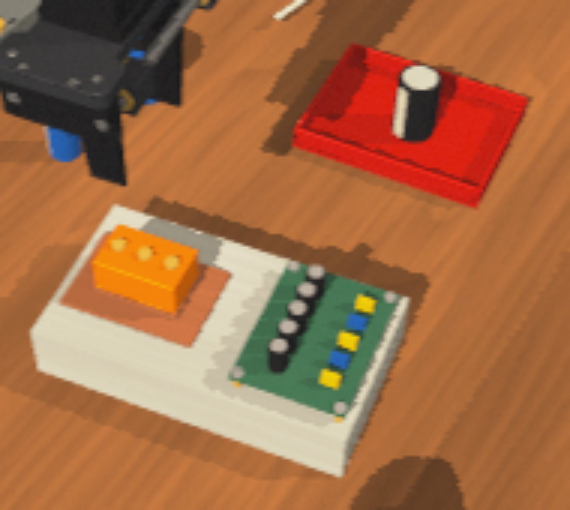

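Both objects stand as intended. The terminals are at crop (344,262), (344,344) and (344,423), and the pad corners at (204,126), (468,124), (466,480) and (217,483). Next is a numeric check of the centring.

```bash
python3 - <<'E'
from h import *
i=cams.camera_info('wrist');i['view']=np.load('w5.npy')
f=lambda p,z:onplane('wrist',np.array(p)/4+[169.5,99.5],z,i)[:,:2]
T=f([(344,262),(344,344),(344,423)],83);P=f([(204,126),(468,124),(466,480),(217,483)],48)
a=lambda v:np.degrees(np.arctan2(v[1],v[0])).round(1)
print(T.mean(0),P.mean(0),T.mean(0)-P.mean(0),a(T[0]-T[2]),a(P[0]+P[1]-P[2]-P[3]))
s=env.state();print(s['t'],abs(s['qvel']).max())
E
```

```text
[594.40026525  12.4767974 ] [594.64425837  13.9908664 ] [-0.24399312 -1.51406899] 9.6 10.4
16.8 0.003572746853131321
```

```bash
python3 -c "
from cell import env
print(env.job_done())"
```

```text
the job is handed in; nothing more can be done
None
```

Both parts are placed and released, and I handed the job in at about 17 s of the 64 s limit; it reports no verdict.

- **Capacitor:** it was moved first, before the module was touched. It was set down near the middle of the red tray with about 6 N of contact. The last side view shows it standing upright there. I did not measure its tilt or its position in the tray.
- **Module:** it was lowered onto the copper pad until contact at about 9 N. The last wrist-camera check puts it about 1.5 mm off the pad's centre and within 1° of its long direction, so inside the 15 mm and 11° limits. The gripper was about 140 mm above the placing height at the end and touching nothing.

**Disagreements:** the pad's centre differed by 1–3 mm between views, which is about the calibration error. My first colour masks for the pad (top view) and the module (wrist view) picked up too much, so I used pad corners and module terminals read off the images instead. No other check failed.

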